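# Get the desk clock out from among the things on the tray

### The job

Clear the steel flask, the brass bell and the wooden caddy, which hem in the desk clock on the wooden tray, onto the cork mat, so that all three stand there together before the clock leaves its place. Then stand the clock centrally on the wooden plinth, its width along the plinth's long side (either face forward), and after that put the flask, the bell and the caddy each back on the tray in the very place where it stood at the start. Keep everything upright, and leave the two small steel cups on the tray where they are.

Things in the scene. Friction and masses are not known exactly. Their poses are not given: they have to be found in the camera images.
- clock_center (a point): Desk clock: upright black disc 84 mm across and 28 mm thick with a white dial on one flat face, on a foot 34 x 72 x 16 mm; 96 mm tall, 0.25 kg. It can be gripped only across its thickness, by the two flat faces of the disc. Point: middle of the clock, 48 mm above its underside; x across the thickness (the dial looks to -x), y along the width, z up. It starts in the middle of the tray with two of the three things close in front of it (towards the robot) and one close behind.
- flask_center (a point): Steel flask: round, body 58 mm in diameter up to 46 mm, sloping in to a straight round neck 34 mm in diameter from 62 mm up to its top. 110 mm tall. This point lies on its upright axis half-way up, 55 mm above its flat underside; z up. 0.25 kg. Grip the neck.
- bell_center (a point): Brass hand bell: round, mouth 58 mm in diameter standing on the tray, narrowing to 14 mm at 60 mm, with an upright round dark-wood handle 16 mm in diameter above that. 110 mm tall. This point lies on its upright axis half-way up, 55 mm above its flat underside; z up. 0.25 kg. Grip the handle.
- caddy_center (a point): Wooden caddy: square box 50 x 50 mm, 57 mm high, with an upright square wooden grip 20 x 20 mm in the middle of its top, its sides parallel to the box. 110 mm tall. This point lies on its upright axis half-way up, 55 mm above its flat underside; z up. x and y along the sides of the square. 0.2 kg.
- tray: Dark wooden tray, fixed, 220 (x) x 240 (y) mm, floor 10 mm thick, rim 8 mm wide and 22 mm high. Origin: centre of its underside, on the table. The three things stand on its floor about 64 mm before and behind the centre along x: two in front at about 38 mm either side, one behind in the middle; which stands where varies.
- mat: Cork mat lying flat, fixed, 260 (x) x 150 (y) mm, 5 mm thick: the side area. Origin: centre of its underside, on the table.
- plinth: Light wooden plinth, fixed, top 66 (x) x 125 (y) mm, flat, 30 mm high. Origin: centre of its underside, on the table; y along its long side.
- cup_left_center (a point): Small open steel cup, 42 mm in diameter, 28 mm high, in the tray's rear left corner; to be left alone. Point: 14 mm above its underside.
- cup_right_center (a point): Small open steel cup like the other, in the tray's rear right corner; to be left alone. Point: 14 mm above its underside.

How it is judged:
On the way, in this order (a step that is already met when the one before it is completed fails the run):
1. flask, bell and caddy all stand upright on the cork mat together (centres within its outline), the clock still within 30 mm of where it was (x of flask_center in the frame of mat between -0.13 and 0.13 m and y of flask_center in the frame of mat between -0.075 and 0.075 m and z of flask_center in the frame of mat between 0.054 and 0.066 m and angle between each of flask_center, bell_center, caddy_center's own z axis and vertical below 0.15 rad and x of bell_center in the frame of mat between -0.13 and 0.13 m and y of bell_center in the frame of mat between -0.075 and 0.075 m and z of bell_center in the frame of mat between 0.054 and 0.066 m and x of caddy_center in the frame of mat between -0.13 and 0.13 m and y of caddy_center in the frame of mat between -0.075 and 0.075 m and z of caddy_center in the frame of mat between 0.054 and 0.066 m and distance of clock_center from where it was at the start of the episode below 0.03 m), for 0.2 s.
2. the clock stands on the plinth while the three still stand on the mat (x of flask_center in the frame of mat between -0.13 and 0.13 m and y of flask_center in the frame of mat between -0.075 and 0.075 m and z of flask_center in the frame of mat between 0.054 and 0.066 m and angle between each of flask_center, bell_center, caddy_center's own z axis and vertical below 0.15 rad and x of bell_center in the frame of mat between -0.13 and 0.13 m and y of bell_center in the frame of mat between -0.075 and 0.075 m and z of bell_center in the frame of mat between 0.054 and 0.066 m and x of caddy_center in the frame of mat between -0.13 and 0.13 m and y of caddy_center in the frame of mat between -0.075 and 0.075 m and z of caddy_center in the frame of mat between 0.054 and 0.066 m and x of clock_center in the frame of plinth between -0.012 and 0.012 m and y of clock_center in the frame of plinth between -0.015 and 0.015 m and z of clock_center in the frame of plinth between 0.072 and 0.084 m and angle between clock_center's own z axis and vertical below 0.1 rad and angle between the y axis of clock_center and the y axis of plinth, either way round below 0.2 rad), for 0.2 s.
At the end, for the whole second after the job is handed in: Flask, bell and caddy each stand upright within 15 mm of where they stood at the start; the clock stands upright on the plinth, within 12 mm of its centre across and 15 mm along, its width within 0.2 rad of the plinth's long side; everything is at rest (distance of each of flask_center, bell_center, caddy_center from where it was at the start of the episode below 0.015 m and angle between each of flask_center, bell_center, caddy_center, clock_center's own z axis and vertical below 0.1 rad and x of clock_center in the frame of plinth between -0.012 and 0.012 m and y of clock_center in the frame of plinth between -0.015 and 0.015 m and z of clock_center in the frame of plinth between 0.072 and 0.084 m and angle between the y axis of clock_center and the y axis of plinth, either way round below 0.2 rad and linear speed of each of flask, bell, caddy, clock below 0.02 m/s); the robot touches nothing.
It fails at once if a small steel cup is moved by more than 20 mm (distance of any of cup_left_center, cup_right_center from where it was at the start of the episode above 0.02 m).
It fails at once if the flask, bell, caddy or clock is tipped by more than 0.7 rad (angle between any of flask_center, bell_center, caddy_center, clock_center's own z axis and vertical above 0.7 rad).
It also fails if it takes over 147 s, if anything falls off the work surface, if the arm or the gripper's body presses on something with over 40 N, if the wrist force passes 120 N, or if a joint passes its speed limit or range.

### The arm

A 7-joint arm with a two-finger parallel gripper is mounted at the origin on the work surface. World frame = base frame: x ahead of the robot, y to its left, z up, the work surface at z = 0. Lengths are in m, angles in rad, forces in N, time in s.
With the tool pointing down it reaches from about 0.4 to 0.85 m from the base axis. Payload 10.4 kg.
Tool frame: the origin (TCP) lies on the centre line of the jaws, within the pads' length; the fingertips stand r.tip_extent ahead of it and the grasp point (between the pads) lies 8 mm behind it (r.tip_extent is the distance from the TCP to the fingertips, in m); z points along the fingers, y is the direction in which the jaws open and shut (so a half turn about z gives the same grasp; the last joint's range is limited). The gripper opens to 87 mm and grips with 3 to 60 N. Pads are 19 mm wide; open, the fingers measure 117 mm over their backs; the gripper's body (75 mm by 190 mm) begins 51 mm behind the grasp point.
Start: joints at [-0.023, 0.332, -0.065, 1.46, 0.022, 1.35, -0.088], TCP at [0.625, 0, 0.234] pointing down, gripper open.
Joint ranges: [-2.6, 2.6], [-0.5, 2.12], [-1.47, 1.34], [0.16, 2.42], [-1.27, 4.41], [0.06, 2.06], [-2.6, 2.6]. Speed limits (rad/s): [2.22, 2.22, 2.79, 2.79, 3.14, 3.14, 3.14].

### API

Orientations are given as a unit quaternion [x, y, z, w].
In Python, from bench import r gives the robot as it stands.
- The arm moves only by the shell command python3 -m jog 'ROWS' [FORCE]. ROWS is JSON, a list of rows, each a list of 7 numbers: the shift along the tool's x, y, z in cm, then the turn, a rotation vector about the tool's x, y, z in rad, then the opening, from -1 (shut) to 1 (fully open). In form: [[tx, ty, tz, wx, wy, wz, jaw], ...]. A call has 1 to 20 rows; each row shifts and turns the commanded pose from where the row before left it, along the tool's axes as they then stand; what a row does not reach is not made up. A row lasts 1/8 s, in which the tool goes at most 62.5 mm and 10.7 degrees, less where a joint would pass 70% of its speed; a pose out of reach is approached as far as the arm can. A call with a gripper value outside its range is refused whole. The fingers move at their own pace and stop on an object; FORCE is the grip in N (left out, the last holds). Time passes only in rows, so rows that do not move let the fingers close. It gives the time, the measured TCP pose, the force and the opening at its end, in the units of the state.
- r.read_state(): the state, without advancing time (a new reading comes with each control period).
- r.camera(name): name is "scene" or "side" or "wrist"; returns a dict with "frame" (420x560x3 uint8, red, green, blue), "fx", "fy", "cx", "cy" (pixels), "camera_from_world" (4x4, takes a point from world to camera coordinates). Camera axes: x right, y down, z forward; pixel columns grow to the right and rows downward; lengths in m; the calibration is good to about 2 mm. A picture is of the moment at which its call begins. There is no depth.
- r.close_job(): hands the job in, once; it reports no verdict.
Trained networks look in a picture, given as the dict that the camera call returned (one of the last four; its "shot" number tells which), for a name from the list of things; names that differ only in an ending like _2 or _b are one class to them, and where a whole thing is asked for, a point or a joint stands for the part that bears it (a point fixed in the world has none). Each returns a list of dicts, best first, with "score" (0 to 1); they miss things now and then, are a little off and sometimes report something else, mostly with a low value. They report only what shows in the picture. A call takes as long as a camera call.
- r.search_frame(picture, thing): "rect" ([left, top, right, bottom] in pixels, round what is visible of it).
The state is a dict: "time": time; "joint_positions": joint angles; "joint_vel": joint speeds; "joint_torque": joint torques, N m; "ee_pos": TCP position; "eef_rot": TCP orientation; "ft_force": force on the tool from outside, world axes, zero at the start; "torque": the same for the moment, N m; "width": finger opening in m.
Only numpy, scipy, OpenCV 4.12 (cv2) and the standard library are available. Lean on these libraries where they do the work, as an engineer would, in place of code of your own. Each camera call takes 0.05 s, during which the arm holds its last target.

## Working session

There is one attempt and no reset: what is moved stays moved. The work goes in short steps, Python scripts to look and compute and a shell command to move; the robot and the scene stay as the last step left them, time stands still between calls to the robot, and variables do not carry over. Pictures are saved under pics/ and viewed, and the job is handed in when it is done.

```bash
mkdir -p pics; ls; python3 - <<'E'
from bench import r
import cv2,numpy as np
s=r.read_state();print(s['time'],s['ee_pos'],s['eef_rot'],s['width'],r.tip_extent)
for n in ['scene','side','wrist']:
    p=r.camera(n);cv2.imwrite(f'pics/{n}0.png',p['frame'][:,:,::-1])
    M=p['camera_from_world'];print(n,p['fx'],p['cx'],p['cy'],'pos',(-M[:3,:3].T@M[:3,3]).round(3))
    for t in ['clock_center','flask_center','bell_center','caddy_center','tray','mat','plinth','cup_left_center']:
        print(t,[(np.round(d['rect']).tolist(),round(d['score'],2)) for d in r.search_frame(p,t)][:3])
E
```

```text
pics
0.0 [ 6.24624011e-01 -5.17875799e-06  2.32767219e-01] [ 7.07105203e-01  7.07108008e-01 -5.18467075e-04 -4.76463184e-04] 0.08696797671251509 0.011
scene 483.56829929455984 280.92180563990144 207.2760999550534 pos [ 1.242 -0.189  0.832]
clock_center [([273.0, 188.0, 314.0, 228.0], 0.68)]
flask_center [([290.0, 205.0, 318.0, 255.0], 0.73)]
bell_center [([288.0, 178.0, 301.0, 188.0], 0.62)]
caddy_center [([251.0, 166.0, 280.0, 217.0], 0.57)]
tray [([223.0, 172.0, 359.0, 277.0], 0.86)]
mat [([98.0, 186.0, 173.0, 290.0], 0.85)]
plinth [([387.0, 169.0, 442.0, 201.0], 0.68)]
cup_left_center [([327.0, 225.0, 352.0, 243.0], 0.82)]
side 472.219419608883 276.26570981834226 215.16112185655507 pos [-0.013  0.746  0.606]
clock_center [([266.0, 212.0, 293.0, 258.0], 0.94)]
flask_center [([244.0, 199.0, 265.0, 249.0], 0.95)]
bell_center [([284.0, 222.0, 306.0, 271.0], 0.95)]
caddy_center [([222.0, 244.0, 244.0, 261.0], 0.64), ([301.0, 208.0, 326.0, 253.0], 0.56)]
tray [([213.0, 216.0, 346.0, 294.0], 0.9)]
mat [([319.0, 183.0, 428.0, 230.0], 0.6)]
plinth [([153.0, 298.0, 234.0, 354.0], 0.84)]
cup_left_center []
wrist 321.00034328679425 283.5360351086572 206.2821019344088 pos [0.624 0.077 0.385]
clock_center [([198.0, 139.0, 253.0, 223.0], 0.82)]
flask_center [([262.0, 139.0, 320.0, 202.0], 0.95)]
bell_center [([127.0, 120.0, 205.0, 173.0], 0.81)]
caddy_center [([133.0, 189.0, 207.0, 257.0], 0.68), ([198.0, 140.0, 252.0, 224.0], 0.15)]
tray [([116.0, 52.0, 334.0, 271.0], 0.69)]
mat [([136.0, 187.0, 209.0, 253.0], 0.27)]
plinth []
cup_left_center [([274.0, 73.0, 315.0, 113.0], 0.93)]
```

View pics/scene0.png

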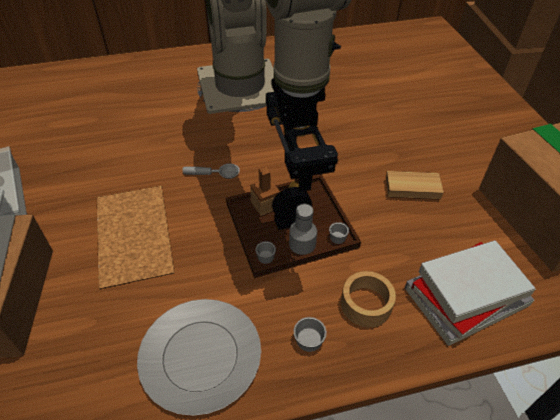

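View pics/side0.png

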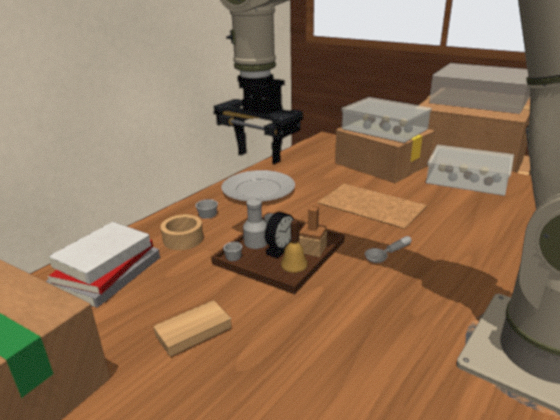

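View pics/wrist0.png

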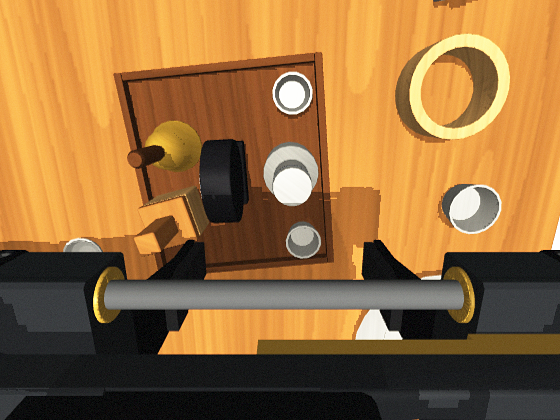

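Wrist image right is +x and up is +y. The bell stands front left (172,145) and the caddy front right (175,215). The clock is at (222,180), the flask behind it (292,175), and the cups at (292,93) and (303,240). The mat lies on the -y side and the plinth on the +y side. I'll zoom in for exact points.

```bash
python3 - <<'E'
import cv2
w=cv2.imread('pics/wrist0.png');s=cv2.imread('pics/scene0.png');d=cv2.imread('pics/side0.png')
cv2.imwrite('pics/w0z.png',cv2.resize(w[45:275,110:340],(690,600),interpolation=cv2.INTER_CUBIC)[:600] if 0 else cv2.resize(w[75:275,115:345],None,fx=3,fy=3,interpolation=cv2.INTER_CUBIC))
cv2.imwrite('pics/s0z.png',cv2.resize(s[160:300,90:290],None,fx=4,fy=4,interpolation=cv2.INTER_CUBIC))
cv2.imwrite('pics/s0zp.png',cv2.resize(s[150:220,370:460],None,fx=8,fy=8,interpolation=cv2.INTER_CUBIC))
cv2.imwrite('pics/d0z.png',cv2.resize(d[180:360,145:345],None,fx=3,fy=3,interpolation=cv2.INTER_CUBIC))
E
```

```text
(no output)
```

View pics/w0z.png

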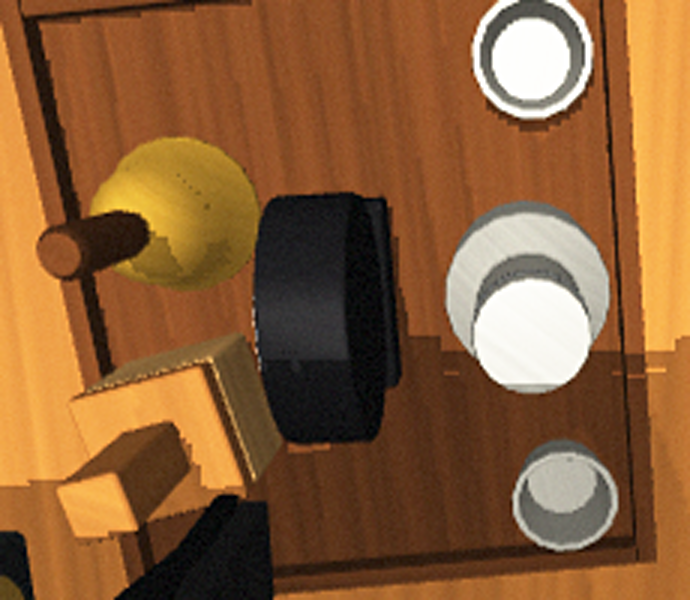

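View pics/s0z.png

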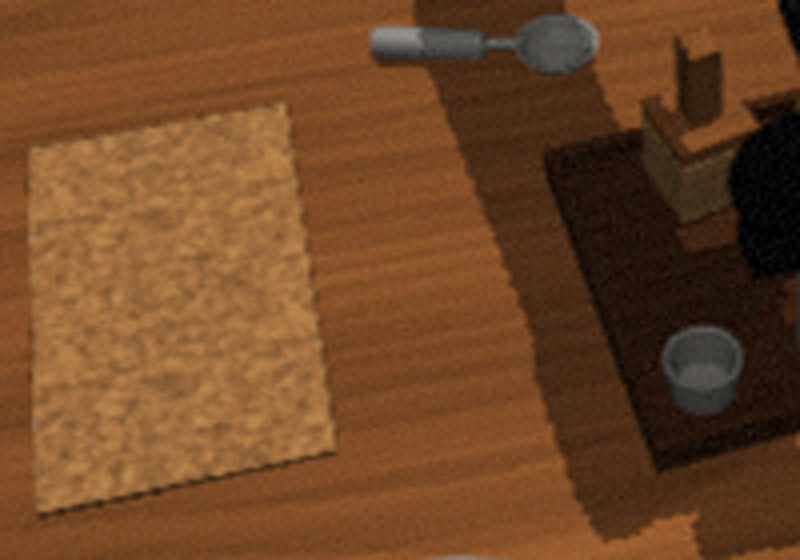

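View pics/s0zp.png

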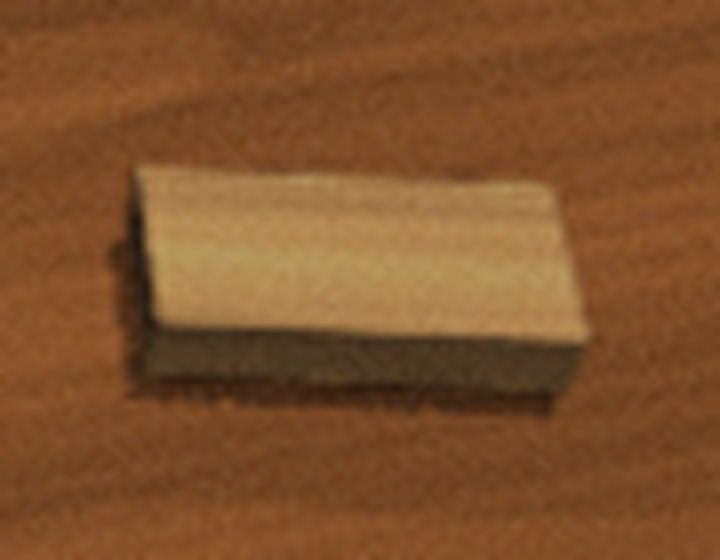

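View pics/d0z.png

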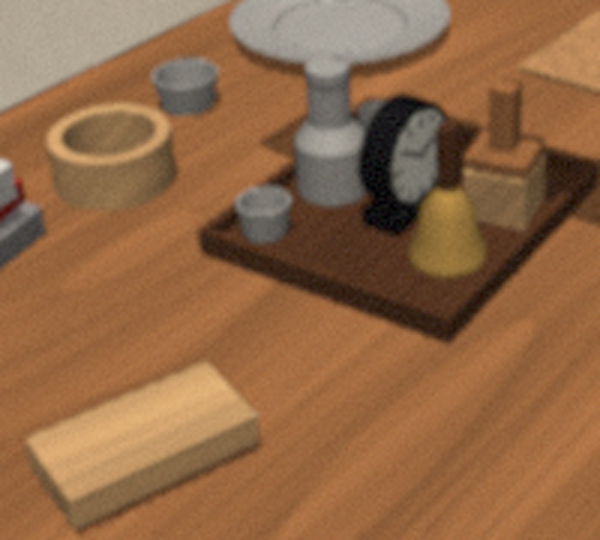

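```bash
cat > h.py <<'E'
from bench import r
import numpy as np
def ray(p,u,v,z):
    M=np.array(p['camera_from_world']);R=M[:3,:3];c=-R.T@M[:3,3]
    d=R.T@np.array([(u-p['cx'])/p['fx'],(v-p['cy'])/p['fy'],1])
    return c+d*(z-c[2])/d[2]
def proj(p,X):
    M=np.array(p['camera_from_world']);q=M[:3,:3]@np.array(X)+M[:3,3]
    return q[0]/q[2]*p['fx']+p['cx'],q[1]/q[2]*p['fy']+p['cy']
E
python3 - <<'E'
from h import *
w=r.camera('wrist');s=r.camera('scene');d=r.camera('side')
W=lambda u,v,z:ray(w,u/3+115,v/3+75,z)[:2].round(4)
print('bell',W(62,253,.12),'flask',W(531,336,.12),'flask body',W(528,284,.056))
print('bell mouth',W(182,216,.02))
print('caddy',[W(*q,.067) for q in [(72,400),(205,362),(245,490),(158,445)]],W(97,500,.12))
print('tray rim top corners',W(22,14,.022),W(652,562,.022),'inner floor corner',W(634,540,.022), W(36,18,.022))
print('cups',W(532,57,.038),W(566,498,.038))
S=lambda u,v,z:ray(s,u/4+90,v/4+160,z)[:2].round(4)
print('mat',[S(*q,.005) for q in [(28,150),(288,103),(335,452),(38,515)]])
P=lambda u,v,z:ray(s,u/8+370,v/8+150,z)[:2].round(4)
print('pl',[P(*q,.03) for q in [(137,168),(550,184),(588,340),(157,325)]])
D=lambda u,v,z:ray(d,u/3+145,v/3+180,z)[:2].round(4)
print('pl side',[D(*q,.03) for q in [(28,442),(208,364),(258,420),(73,505)]])
print('side tops: flask',D(327,64,.12),'bell',D(453,125,.12),'caddy',D(506,84,.12))
print('bell base',D(448,270,.01))
print('tray side',[D(*q,.022) for q in [(203,238),(448,325)]])
print('pl center from wrist?',proj(w,[.55,.3,.03]), proj(d,[.62,0,.12]),proj(w,[.62,0,.12]))
E
```

```text
bell [0.502  0.0397] flask [0.6313 0.0162] flask body [0.6318 0.0199]
bell mouth [0.5027 0.0394]
caddy [array([ 0.4744, -0.0185]), array([ 0.5215, -0.005 ]), array([ 0.5316, -0.0519]), array([ 0.5024, -0.035 ])] [ 0.5028 -0.0336]
tray rim top corners [0.4537 0.11  ] [ 0.6848 -0.1022] inner floor corner [ 0.6769 -0.0923] [0.4584 0.1087]
cups [0.6331 0.0948] [ 0.6475 -0.067 ]
mat [array([ 0.3818, -0.4121]), array([ 0.3783, -0.261 ]), array([ 0.6388, -0.2583]), array([ 0.6418, -0.4059])]
pl [array([0.4812, 0.272 ]), array([0.5169, 0.3904]), array([0.5794, 0.3713]), array([0.5444, 0.2521])]
pl side [array([0.5707, 0.3739]), array([0.5346, 0.257 ]), array([0.472 , 0.2778]), array([0.5083, 0.3929])]
side tops: flask [0.6295 0.0189] bell [0.4951 0.0411] caddy [ 0.4992 -0.0319]
bell base [0.4872 0.0593]
tray side [array([0.6492, 0.1459]), array([0.4397, 0.1251])]
pl center from wrist? (np.float64(197.9342468121692), np.float64(-155.98879454424844)) (np.float64(262.4019050489211), np.float64(199.3771106367357)) (np.float64(278.7337505470944), np.float64(205.39937479114008))
```

```bash
python3 -m jog '[[0,0,0,0,0,0.1745,-0.1],[0,0,0,0,0,0.1745,-0.1],[0,0,0,0,0,0.1745,-0.1],[0,0,0,0,0,0.1745,-0.1],[0,0,0,0,0,0.1745,-0.1],[0,0,0,0,0,0.1745,-0.1],[0,0,0,0,0,0.1745,-0.1],[0,0,0,0,0,0.1745,-0.1],[0,0,0,0,0,0.1745,-0.1],[0,0,0,0,0,0,-0.1],[0,0,0,0,0,0,-0.1]]' 15
python3 - <<'E'
from h import *
import cv2
print(r.read_state()['joint_positions'])
p=r.camera('wrist');cv2.imwrite('pics/w1.png',p['frame'][:,:,::-1])
for n,X in dict(bell=[.502,.040,.12],flask=[.631,.017,.12],caddy=[.5026,-.034,.12],pl=[.526,.323,.03]).items():print(n,proj(p,X))
E
```

```text
time: 2.88
ee_pos: [0.625, 0.0001, 0.2336]
eef_rot: [1.0, 0.002, 0.0, -0.0]
ft_force: [1.2, 0.6, -0.5]
width: 0.0388
[-0.18677326  0.3291464   0.1452113   1.47021518 -0.04801364  1.34564888
 -1.60493581]
bell (np.float64(241.57317971850736), np.float64(326.60324411487903))
flask (np.float64(263.53532524649876), np.float64(197.88242759061507))
caddy (np.float64(318.0119180222977), np.float64(326.3306464032784))
pl (np.float64(17.229418200007842), np.float64(261.4337702576131))
```

View pics/w1.png

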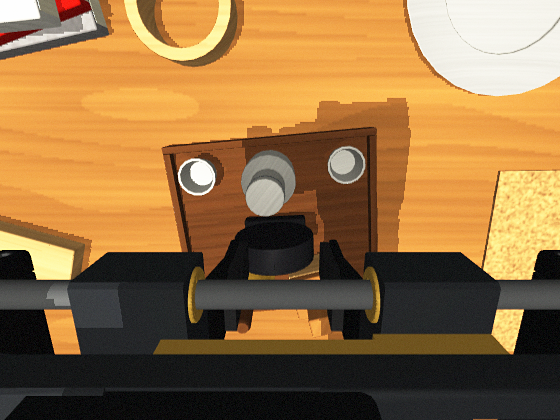

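```bash
python3 -m jog '[[-3.9,0,0,0,0,0,-0.1],[-3.9,0,0,0,0,0,-0.1],[-3.9,0,0,0,0,0,-0.1],[-3.9,0,0,0,0,0,-0.1],[-3.9,0,0,0,0,0,-0.1],[0,0,0,0,0,0,-0.1],[0,0,0,0,0,0,-0.1]]'
python3 - <<'E'
from h import *
import cv2
p=r.camera('wrist');cv2.imwrite('pics/w2.png',p['frame'][:,:,::-1])
cv2.imwrite('pics/w2z.png',cv2.resize(p['frame'][60:260,180:400,::-1],None,fx=3,fy=3,interpolation=cv2.INTER_CUBIC))
for n,X in dict(bell=[.502,.040,.12],flask=[.631,.017,.12],caddy=[.5026,-.034,.12],pl=[.526,.323,.03]).items():print(n,proj(p,X))
E
```

```text
time: 3.8
ee_pos: [0.4306, -0.0001, 0.2339]
eef_rot: [1.0, 0.001, 0.001, -0.0]
ft_force: [0.7, -0.1, 0.3]
width: 0.0392
bell (np.float64(233.27655793800497), np.float64(118.73469510332828))
flask (np.float64(258.7766173763103), np.float64(-76.01454699949102))
caddy (np.float64(325.90474756192054), np.float64(118.08196464346373))
pl (np.float64(-25.163438305026318), np.float64(92.97611185040368))
```

View pics/w2.png

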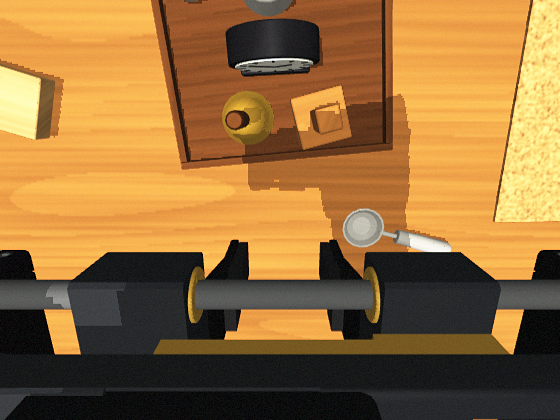

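View pics/w2z.png

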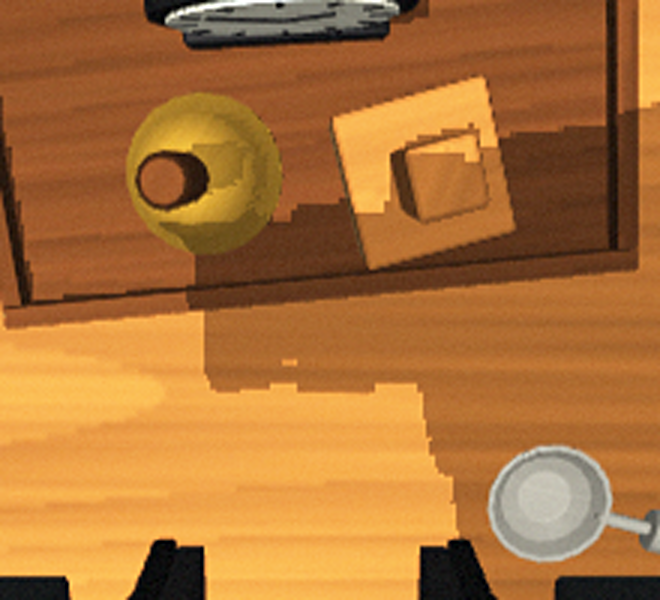

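```bash

python3 - <<'E'
from h import *
p=r.camera('wrist')
W=lambda u,v,z:ray(p,u/3+180,v/3+60,z)[:2].round(4)
print('bell',W(160,180,.12),'mouth',W(203,175,.015),'caddy',W(450,177,.12),W(425,173.5,.067))
print([W(*q,.067) for q in [(331,118),(485,76),(515,230),(370,270)]])
print('tray',W(5,328,.022),W(637,268,.022))
E
```

```text
bell [0.5011 0.0399] mouth [0.5006 0.0397] caddy [ 0.502  -0.0373] [ 0.502  -0.0367]
[array([ 0.5188, -0.0066]), array([ 0.5312, -0.0543]), array([ 0.4844, -0.0665]), array([ 0.4715, -0.0197])]
tray [0.4444 0.116 ] [ 0.4673 -0.1223]
```

```bash
python3 -m jog '[[3.5,-2,0,0,0,0,-0.1],[3.5,-2,0,0,0,0,-0.1],[0,0,3,0,0,0,-0.1],[0,0,3,0,0,0,-0.1],[0,0,3,0,0,0,-0.1],[0,0,2.2,0,0,0,-0.1],[0,0,1.5,0,0,0,-0.1],[0,0,1.5,0,0,0,-0.1],[0,0,0,0,0,0,-0.1],[0,0,0,0,0,0,-0.1]]'
```

```text
time: 5.15
ee_pos: [0.5005, 0.04, 0.0921]
eef_rot: [1.0, 0.0, 0.0, -0.0]
ft_force: [1.0, -0.2, 0.4]
width: 0.0391
```

```bash
python3 -m jog '[[0,0,0,0,0,0,-1],[0,0,0,0,0,0,-1],[0,0,0,0,0,0,-1],[0,0,0,0,0,0,-1],[0,0,0,0,0,0,-1],[0,0,0,0,0,0,-1]]' 20
python3 -m jog '[[0,0,-0.5,0,0,0,-1],[0,0,-1.5,0,0,0,-1],[0,0,-2.5,0,0,0,-1],[0,0,-2.5,0,0,0,-1],[0,0,-2.5,0,0,0,-1],[0,0,-2.5,0,0,0,-1],[0,0,-2,0,0,0,-1],[0,0,0,0,0,0,-1]]'
```

```text
time: 5.9
ee_pos: [0.5001, 0.0399, 0.0917]
eef_rot: [1.0, 0.0, 0.0, 0.0]
ft_force: [-0.3, -1.7, 3.9]
width: 0.0153
time: 6.9
ee_pos: [0.5008, 0.0401, 0.2335]
eef_rot: [1.0, 0.0, 0.002, -0.0]
ft_force: [-0.9, 0.7, -3.2]
width: 0.0154
```

```bash
python3 - <<'E'
from h import *
import cv2
p=r.camera('side');cv2.imwrite('pics/d3.png',p['frame'][:,:,::-1])
E
```

```text
(no output)
```

View pics/d3.png

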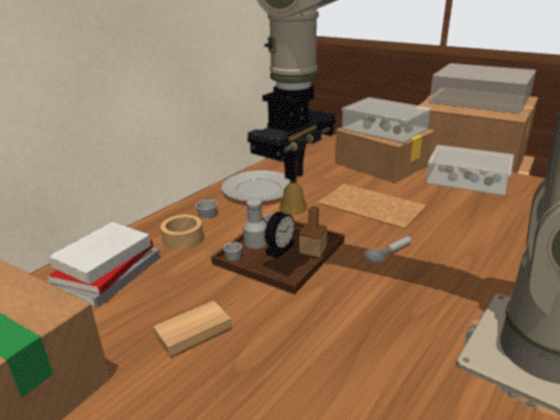

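The bell hangs upright from the gripper at (293,198), and the others are undisturbed. Carrying it to the mat.

```bash
python3 -m jog '[[-0.5,1.5,0,0,0,0,-1],[-0.5,3,0,0,0,0,-1],[-0.5,3,0,0,0,0,-1],[-0.5,3,0,0,0,0,-1],[-0.5,3,0,0,0,0,-1],[-0.5,3,0,0,0,0,-1],[-0.5,3,0,0,0,0,-1],[-0.5,3,0,0,0,0,-1],[-0.5,3,0,0,0,0,-1],[-0.5,3,0,0,0,0,-1],[-0.5,3,0,0,0,0,-1],[-0.5,3,0,0,0,0,-1],[-0.5,2,0,0,0,0,-1],[-0.5,1,0,0,0,0,-1],[0,0,0,0,0,0,-1],[0,0,0,0,0,0,-1],[0,0,0,0,0,0,-1]]'
python3 -m jog '[[0,0,2,0,0,0,-1],[0,0,3,0,0,0,-1],[0,0,3,0,0,0,-1],[0,0,2.5,0,0,0,-1],[0,0,2,0,0,0,-1],[0,0,1,0,0,0,-1],[0,0,0.5,0,0,0,-1],[0,0,0.3,0,0,0,-1],[0,0,0,0,0,0,-1],[0,0,0,0,0,0,-1]]'
```

```text
time: 9.07
ee_pos: [0.4305, -0.3342, 0.2315]
eef_rot: [1.0, 0.001, 0.0, -0.0]
ft_force: [-0.1, -0.6, -4.1]
width: 0.0155
time: 10.32
ee_pos: [0.4304, -0.3352, 0.089]
eef_rot: [1.0, 0.0, 0.0, 0.0]
ft_force: [-0.2, -0.4, -3.3]
width: 0.0156
```

```bash
python3 -m jog '[[0,0,0.2,0,0,0,-1],[0,0,0,0,0,0,-1],[0,0,0,0,0,0,-1]]'
```

```text
time: 10.7
ee_pos: [0.4304, -0.3352, 0.0868]
eef_rot: [1.0, 0.0, 0.0, 0.0]
ft_force: [1.0, 0.3, -0.8]
width: 0.0153
```

Touched down (the weight came off the wrist). I'll release, go up and look.

```bash
python3 -m jog '[[0,0,0,0,0,0,-0.6],[0,0,0,0,0,0,-0.3],[0,0,0,0,0,0,-0.1],[0,0,0,0,0,0,-0.1],[0,0,-1.5,0,0,0,-0.1],[0,0,-3,0,0,0,-0.1],[0,0,-3,0,0,0,-0.1],[0,0,-3,0,0,0,-0.1],[0,0,-3,0,0,0,-0.1],[0,0,-1.2,0,0,0,-0.1],[0,0,0,0,0,0,-0.1]]'
python3 - <<'E'
from h import *
import cv2
p=r.camera('scene');cv2.imwrite('pics/s4.png',p['frame'][:,:,::-1])
E
```

```text
time: 12.08
ee_pos: [0.4303, -0.3352, 0.2341]
eef_rot: [1.0, 0.0, 0.001, 0.0]
ft_force: [-0.5, 0.1, 0.2]
width: 0.0392
```

View pics/s4.png

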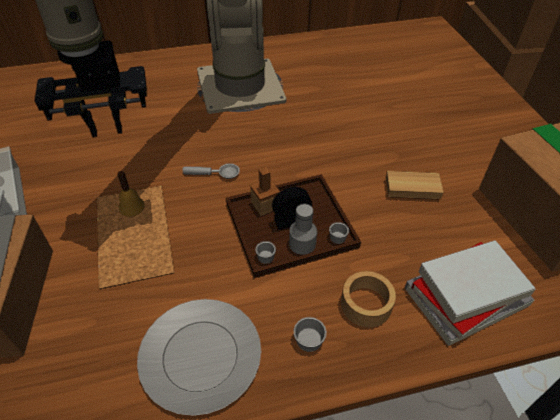

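```bash
python3 -m jog '[[0.8,-3,0,0,0,0,-0.1],[0.8,-3.5,0,0,0,0,-0.1],[0.8,-3.5,0,0,0,0,-0.1],[0.8,-3.5,0,0,0,0,-0.1],[0.8,-3.5,0,0,0,0,-0.1],[0.8,-3.5,0,0,0,0,-0.1],[0.8,-3.5,0,0,0,0,-0.1],[0.8,-3.5,0,0,0,0,-0.1],[0.8,-2.3,0,0,0,0,-0.1],[0,0,0,0,0,-0.13,-0.1],[0,0,0,0,0,-0.13,-0.1],[0,0,0,0,0,0,-0.1],[0,0,0,0,0,0,-0.1]]'
python3 -m jog '[[0,0,3,0,0,0,-0.1],[0,0,3,0,0,0,-0.1],[0,0,3,0,0,0,-0.1],[0,0,2.2,0,0,0,-0.1],[0,0,1.5,0,0,0,-0.1],[0,0,1.5,0,0,0,-0.1],[0,0,0,0,0,0,-0.1],[0,0,0,0,0,0,-0.1]]'
```

```text
time: 13.75
ee_pos: [0.5017, -0.0371, 0.2329]
eef_rot: [0.992, 0.128, -0.001, -0.0]
ft_force: [0.0, 0.8, -0.6]
width: 0.0392
time: 14.75
ee_pos: [0.5025, -0.037, 0.0922]
eef_rot: [0.992, 0.13, 0.001, 0.0]
ft_force: [0.5, -0.0, 0.4]
width: 0.0395
```

```bash
python3 -m jog '[[0,0,0,0,0,0,-1],[0,0,0,0,0,0,-1],[0,0,0,0,0,0,-1],[0,0,0,0,0,0,-1],[0,0,0,0,0,0,-1],[0,0,0,0,0,0,-1]]' 20
python3 -m jog '[[0,0,-0.5,0,0,0,-1],[0,0,-1.5,0,0,0,-1],[0,0,-2.5,0,0,0,-1],[0,0,-2.5,0,0,0,-1],[0,0,-2.5,0,0,0,-1],[0,0,-2.5,0,0,0,-1],[0,0,-2,0,0,0,-1],[0,0,0,0,0,0,-1],[0,0,0,0,0,0.13,-1],[0,0,0,0,0,0.13,-1],[0,0,0,0,0,0,-1],[0,0,0,0,0,0,-1]]'
```

```text
time: 15.5
ee_pos: [0.5022, -0.037, 0.0918]
eef_rot: [0.992, 0.13, 0.0, -0.0]
ft_force: [-1.6, 0.2, 3.5]
width: 0.0194
time: 17.0
ee_pos: [0.5018, -0.037, 0.2311]
eef_rot: [1.0, 0.002, -0.0, 0.0]
ft_force: [-0.1, -0.2, -2.6]
width: 0.0198
```

```bash
python3 -m jog '[[0.3,1.5,0,0,0,0,-1],[0.2,3,0,0,0,0,-1],[0.2,3,0,0,0,0,-1],[0.2,3,0,0,0,0,-1],[0.2,3,0,0,0,0,-1],[0.2,3,0,0,0,0,-1],[0,3,0,0,0,0,-1],[0,3,0,0,0,0,-1],[0,3,0,0,0,0,-1],[0,2.3,0,0,0,0,-1],[0,2,0,0,0,0,-1],[0,0,0,0,0,0,-1],[0,0,0,0,0,0,-1],[0,0,0,0,0,0,-1]]'
python3 -m jog '[[0,0,2,0,0,0,-1],[0,0,3,0,0,0,-1],[0,0,3,0,0,0,-1],[0,0,2.5,0,0,0,-1],[0,0,2,0,0,0,-1],[0,0,1,0,0,0,-1],[0,0,0.5,0,0,0,-1],[0,0,0.2,0,0,0,-1],[0,0,0,0,0,0,-1],[0,0,0,0,0,0,-1]]'
```

```text
time: 18.75
ee_pos: [0.5155, -0.334, 0.2316]
eef_rot: [1.0, 0.001, 0.0, -0.0]
ft_force: [-0.6, 1.2, -2.2]
width: 0.02
time: 20.0
ee_pos: [0.5154, -0.3352, 0.0901]
eef_rot: [1.0, 0.0, 0.0, 0.0]
ft_force: [-0.7, 0.2, -1.7]
width: 0.0198
```

```bash
python3 -m jog '[[0,0,0.2,0,0,0,-1],[0,0,0.15,0,0,0,-1],[0,0,0,0,0,0,-1],[0,0,0,0,0,0,-1]]'
```

```text
time: 20.5
ee_pos: [0.5153, -0.335, 0.0868]
eef_rot: [1.0, 0.0, 0.0, -0.0]
ft_force: [-2.4, 1.5, 5.0]
width: 0.0202
```

```bash
python3 -m jog '[[0,0,0,0,0,0,-0.6],[0,0,0,0,0,0,-0.3],[0,0,0,0,0,0,-0.1],[0,0,0,0,0,0,-0.1],[0,0,-1.5,0,0,0,-0.1],[0,0,-3,0,0,0,-0.1],[0,0,-3,0,0,0,-0.1],[0,0,-3,0,0,0,-0.1],[0,0,-3,0,0,0,-0.1],[0,0,-1.2,0,0,0,-0.1],[0,0,0,0,0,0,-0.1]]'
python3 -m jog '[[1.2,-3,0,0,0,0,0.38],[1.2,-3.5,0,0,0,0,0.38],[1.2,-3.5,0,0,0,0,0.38],[1.2,-3.5,0,0,0,0,0.38],[1.2,-3.5,0,0,0,0,0.38],[1.2,-3.5,0,0,0,0,0.38],[1.2,-3.5,0,0,0,0,0.38],[1.2,-3.5,0,0,0,0,0.38],[1.2,-3.5,0,0,0,0,0.38],[0.8,-3,0,0,0,0,0.38],[0,-1.15,0,0,0,0,0.38],[0,0,0,0,0,0,0.38],[0,0,0,0,0,0,0.38]]'
python3 - <<'E'
from h import *
import cv2
p=r.camera('scene');cv2.imwrite('pics/s5.png',p['frame'][:,:,::-1])
E
```

```text
time: 21.88
ee_pos: [0.5154, -0.3352, 0.2338]
eef_rot: [1.0, 0.0, 0.001, 0.0]
ft_force: [0.1, 0.5, -0.7]
width: 0.039
time: 23.5
ee_pos: [0.6307, 0.0146, 0.2329]
eef_rot: [1.0, -0.001, -0.0, 0.0]
ft_force: [-0.3, -0.9, -0.3]
width: 0.0599
```

View pics/s5.png

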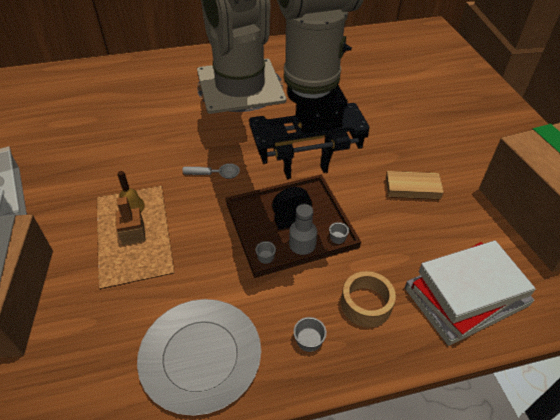

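```bash
python3 -m jog '[[0,0,3,0,0,0,0.38],[0,0,3,0,0,0,0.38],[0,0,3,0,0,0,0.38],[0,0,2.2,0,0,0,0.38],[0,0,1.5,0,0,0,0.38],[0,0,1.5,0,0,0,0.38],[0,0,0,0,0,0,0.38],[0,0,0,0,0,0,0.38]]'
```

```text
time: 24.55
ee_pos: [0.6315, 0.0165, 0.0918]
eef_rot: [1.0, 0.0, 0.001, -0.0]
ft_force: [0.2, 1.0, 0.7]
width: 0.0599
```

```bash
python3 -m jog '[[0,0,0,0,0,0,-1],[0,0,0,0,0,0,-1],[0,0,0,0,0,0,-1],[0,0,0,0,0,0,-1],[0,0,0,0,0,0,-1],[0,0,0,0,0,0,-1]]' 20
python3 -m jog '[[0,0,-0.5,0,0,0,-1],[0,0,-1.5,0,0,0,-1],[0,0,-2.5,0,0,0,-1],[0,0,-2.5,0,0,0,-1],[0,0,-2.5,0,0,0,-1],[0,0,-2.5,0,0,0,-1],[0,0,-2,0,0,0,-1],[0,0,0,0,0,0,-1],[0,0,0,0,0,0,-1]]'
python3 - <<'E'
from h import *
import cv2
p=r.camera('side');cv2.imwrite('pics/d6.png',p['frame'][:,:,::-1])
p=r.camera('wrist');cv2.imwrite('pics/w6.png',p['frame'][:,:,::-1])
E
```

```text
time: 25.3
ee_pos: [0.6311, 0.0164, 0.0913]
eef_rot: [1.0, 0.0, 0.0, 0.0]
ft_force: [-0.2, -0.1, 2.3]
width: 0.0337
time: 26.42
ee_pos: [0.6306, 0.0165, 0.2304]
eef_rot: [1.0, 0.0, -0.0, 0.0]
ft_force: [0.0, -0.5, -3.2]
width: 0.0337
```

View pics/d6.png

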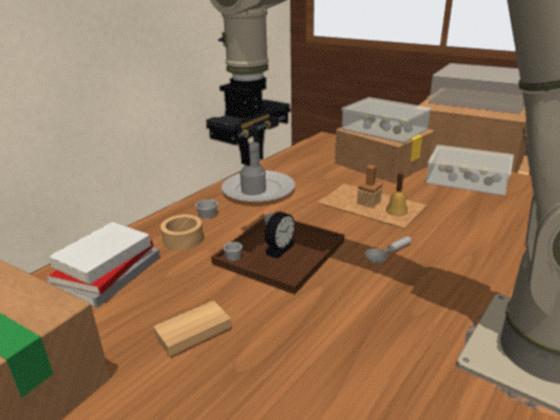

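View pics/w6.png

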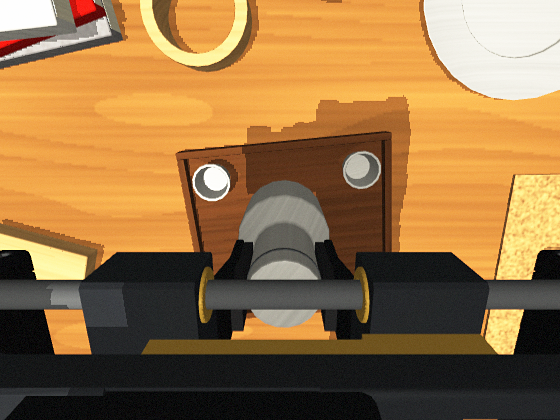

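The flask hangs upright at (253,175) in the side view. The caddy and bell stand on the mat, and the cups and clock haven't moved. Carrying the flask to the mat.

```bash
python3 -m jog '[[-0.3,1.5,0,0,0,0,-1],[-0.3,3,0,0,0,0,-1],[-0.3,3,0,0,0,0,-1],[-0.3,3,0,0,0,0,-1],[-0.3,3,0,0,0,0,-1],[-0.3,3,0,0,0,0,-1],[-0.3,3,0,0,0,0,-1],[-0.3,3,0,0,0,0,-1],[-0.3,3,0,0,0,0,-1],[-0.3,3,0,0,0,0,-1],[0,3,0,0,0,0,-1],[0,1.65,0,0,0,0,-1],[0,1,0,0,0,0,-1],[0,0,0,0,0,0,-1],[0,0,0,0,0,0,-1]]'
python3 -m jog '[[0,0,2,0,0,0,-1],[0,0,3,0,0,0,-1],[0,0,3,0,0,0,-1],[0,0,2.5,0,0,0,-1],[0,0,2,0,0,0,-1],[0,0,1,0,0,0,-1],[0,0,0.5,0,0,0,-1],[0,0,0.2,0,0,0,-1],[0,0,0,0,0,0,-1],[0,0,0,0,0,0,-1]]'
```

```text
time: 28.4
ee_pos: [0.6016, -0.3237, 0.2311]
eef_rot: [1.0, 0.001, 0.0, -0.0]
ft_force: [0.3, 1.0, -3.4]
width: 0.0336
time: 29.65
ee_pos: [0.6014, -0.3251, 0.0896]
eef_rot: [1.0, 0.0, 0.0, 0.0]
ft_force: [0.4, 0.2, -2.5]
width: 0.0337
```

```bash
python3 -m jog '[[0,0,0.2,0,0,0,-1],[0,0,0.1,0,0,0,-1],[0,0,0,0,0,0,-1],[0,0,0,0,0,0,-1]]'
```

```text
time: 30.15
ee_pos: [0.6013, -0.325, 0.0863]
eef_rot: [1.0, 0.0, 0.0, 0.0]
ft_force: [-0.1, 0.8, 0.1]
width: 0.0334
```

```bash
python3 -m jog '[[0,0,0,0,0,0,-0.1],[0,0,0,0,0,0,0.2],[0,0,0,0,0,0,0.38],[0,0,0,0,0,0,0.38],[0,0,-1.5,0,0,0,0.38],[0,0,-3,0,0,0,0.38],[0,0,-3,0,0,0,0.38],[0,0,-3,0,0,0,0.38],[0,0,-3,0,0,0,0.38],[0,0,-1.2,0,0,0,0.38],[0,0,0,0,0,0,0.38]]'
python3 -m jog '[[-1.2,-3,0,0,0,0,0.38],[-1.2,-3.5,0,0,0,0,0.38],[-1.2,-3.5,0,0,0,0,0.38],[-1.2,-3.5,0,0,0,0,0.38],[-1.2,-3.5,0,0,0,0,0.38],[-1.2,-3.5,0,0,0,0,0.38],[-1.2,-3.5,0,0,0,0,0.38],[-1.2,-3.5,0,0,0,0,0.38],[-1.2,-3.5,0,0,0,0,0.38],[-1.2,-2.3,0,0,0,0,0.38],[0,0,0,0,0,0,0.38],[0,0,0,0,0,0,0.38]]'
python3 - <<'E'
from h import *
import cv2
p=r.camera('scene');cv2.imwrite('pics/s7.png',p['frame'][:,:,::-1])
p=r.camera('wrist');cv2.imwrite('pics/w7.png',p['frame'][:,:,::-1])
print(proj(p,[.566,.008,.106]))
cv2.imwrite('pics/w7z.png',cv2.resize(p['frame'][60:260,170:390,::-1],None,fx=3,fy=3,interpolation=cv2.INTER_CUBIC))
E
```

```text
time: 31.52
ee_pos: [0.6013, -0.3252, 0.2338]
eef_rot: [1.0, 0.0, 0.001, 0.0]
ft_force: [-0.5, -0.8, -1.2]
width: 0.0601
time: 33.02
ee_pos: [0.4809, 0.0072, 0.2324]
eef_rot: [1.0, -0.0, -0.0, 0.0]
ft_force: [0.0, 0.5, -0.7]
width: 0.0601
(np.float64(281.7836161881956), np.float64(101.193329838646))
```

View pics/s7.png

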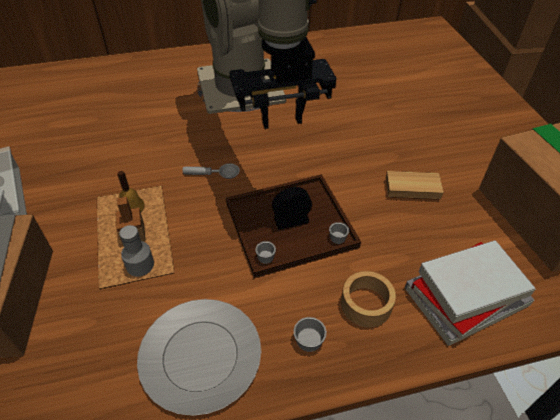

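View pics/w7z.png

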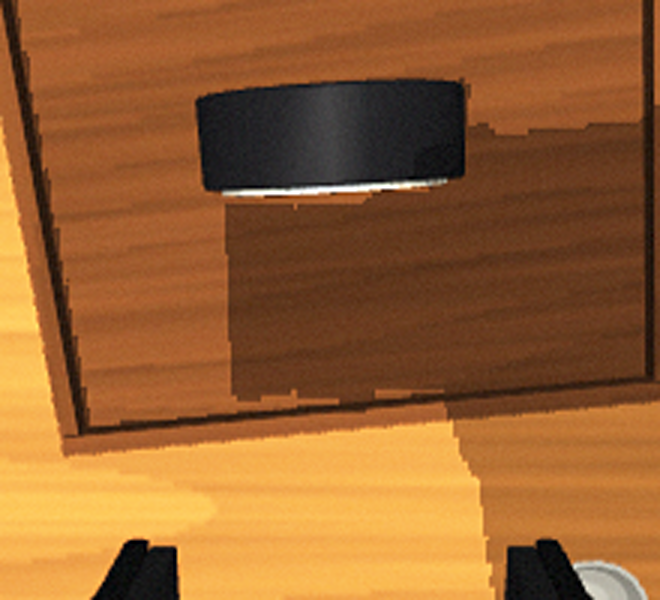

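```bash

python3 - <<'E'
from h import *
p=r.camera('wrist')
W=lambda u,v,z:ray(p,u/3+170,v/3+60,z)[:3].round(4)
print(W(333,83,.106),W(333,189,.106),'L',W(204,145,.064),'R',W(466,130,.064))
a,b=W(197,98,.064),W(465,80,.064);print(a,b,np.arctan2(a[0]-b[0],b[1]-a[1]))
a,b=W(205,190,.064),W(462,180,.064);print(a,b,np.arctan2(a[0]-b[0],b[1]-a[1]))
E
```

```text
[0.5766 0.0086 0.106 ] [0.5487 0.0087 0.106 ] L [0.5609 0.05   0.064 ] R [ 0.5654 -0.0332  0.064 ]
[0.5751 0.0516 0.064 ] [ 0.5802 -0.0324  0.064 ] -3.0809528054708157
[0.5471 0.0502 0.064 ] [ 0.5501 -0.0325  0.064 ] -3.1053328577983432
```

```bash
python3 -m jog '[[2.7,0,0,0,0,0,0.38],[2.7,0,0,0,0,0,0.38],[2.7,-0.1,0,0,0,0,0.38],[0,0,0,0,0,-0.1798,0.38],[0,0,0,0,0,-0.1798,0.38],[0,0,0,0,0,-0.1798,0.38],[0,0,0,0,0,-0.1798,0.38],[0,0,0,0,0,-0.1798,0.38],[0,0,0,0,0,-0.1798,0.38],[0,0,0,0,0,-0.1798,0.38],[0,0,0,0,0,-0.1798,0.38],[0,0,0,0,0,-0.1798,0.38],[0,0,0,0,0,0,0.38],[0,0,0,0,0,0,0.38],[0,0,0,0,0,0,0.38]]'
```

```text
time: 35.05
ee_pos: [0.562, 0.0089, 0.233]
eef_rot: [0.691, 0.723, 0.0, 0.0]
ft_force: [0.5, 0.3, 0.5]
width: 0.06
```

```bash
python3 -m jog '[[0,0,3,0,0,0,0.38],[0,0,3,0,0,0,0.38],[0,0,3,0,0,0,0.38],[0,0,3,0,0,0,0.38],[0,0,2,0,0,0,0.38],[0,0,1.6,0,0,0,0.38],[0,0,0,0,0,0,0.38],[0,0,0,0,0,0,0.38]]'
python3 -m jog '[[0,0,0,0,0,0,-0.2],[0,0,0,0,0,0,-1],[0,0,0,0,0,0,-1],[0,0,0,0,0,0,-1],[0,0,0,0,0,0,-1],[0,0,0,0,0,0,-1]]' 20
```

```text
time: 36.05
ee_pos: [0.5626, 0.009, 0.0779]
eef_rot: [0.69, 0.724, 0.0, 0.0]
ft_force: [0.2, 0.3, -0.7]
width: 0.0603
time: 36.8
ee_pos: [0.5622, 0.009, 0.0772]
eef_rot: [0.69, 0.724, 0.0, 0.0]
ft_force: [0.7, 0.5, 0.2]
width: 0.028
```

```bash
python3 -m jog '[[0,0,-0.5,0,0,0,-1],[0,0,-1.5,0,0,0,-1],[0,0,-2.5,0,0,0,-1],[0,0,-2.5,0,0,0,-1],[0,0,-2.5,0,0,0,-1],[0,0,-2.5,0,0,0,-1],[0,0,0,0,0,0,-1],[0,0,0,0,0,0,-1]]'
python3 - <<'E'
from h import *
import cv2
p=r.camera('wrist');cv2.imwrite('pics/w8.png',p['frame'][:,:,::-1])
p=r.camera('side');cv2.imwrite('pics/d8.png',p['frame'][:,:,::-1])
E
```

```text
time: 37.8
ee_pos: [0.5615, 0.0089, 0.1963]
eef_rot: [0.69, 0.724, -0.0, -0.0]
ft_force: [0.1, 0.2, -2.6]
width: 0.0279
```

View pics/w8.png

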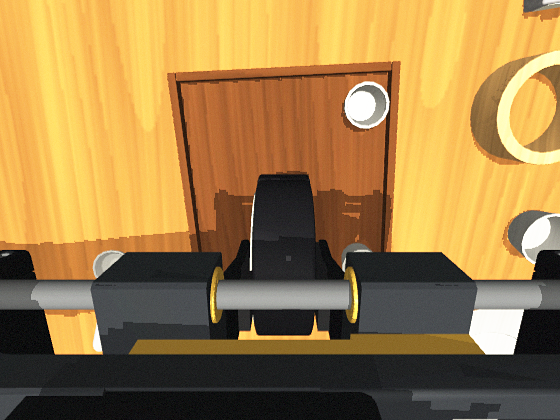

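View pics/d8.png

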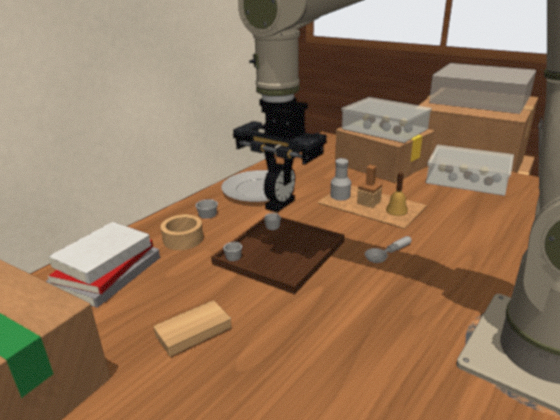

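```bash
python3 -m jog '[[2,-0.3,0,0,0,0,-1],[2.7,-0.3,0,0,0,0,-1],[2.7,-0.4,0,0,0,0,-1],[2.7,-0.4,0,0,0,0,-1],[2.7,-0.4,0,0,0,0,-1],[2.7,-0.4,0,0,0,0,-1],[2.7,-0.4,0,0,0,0,-1],[2,0,0,0,0,0,-1],[1,0,0,0,0,0,-1],[0,0,0,0,0,0.1,-1],[0,0,0,0,0,0.1,-1],[0,0,0,0,0,0.1,-1],[0,0,0,0,0,0.047,-1],[0,0,0,0,0,0,-1],[0,0,0,0,0,0,-1],[0,0,0,0,0,0,-1]]'
python3 - <<'E'
from h import *
import cv2
p=r.camera('wrist');cv2.imwrite('pics/w9.png',p['frame'][:,:,::-1])
print(proj(p,[.526,.323,.03]))
E
```

```text
time: 39.9
ee_pos: [0.526, 0.2193, 0.197]
eef_rot: [0.805, 0.594, -0.0, 0.0]
ft_force: [-0.2, -0.4, -2.5]
width: 0.0279
(np.float64(251.63972417867376), np.float64(87.22379862851855))
```

View pics/w9.png

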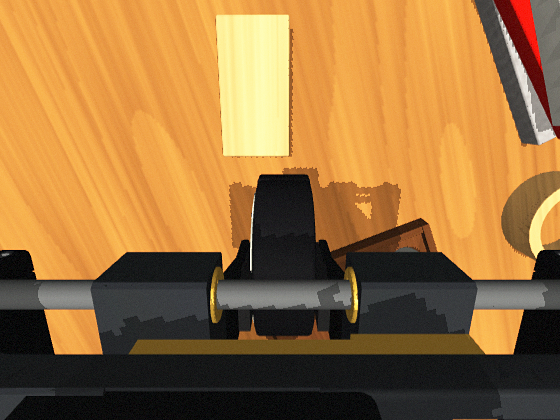

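```bash

python3 - <<'E'
from h import *
import cv2
p=r.camera('wrist')
m=((p['frame'][:,:,0]>200)&(p['frame'][:,:,1]>200)&(p['frame'][:,:,2]>110)).astype('uint8')
m=cv2.morphologyEx(m,cv2.MORPH_OPEN,np.ones((3,3)))
n,l,st,c=cv2.connectedComponentsWithStats(m)
i=l[85,255];print(st[i],c[i])
cs=cv2.findContours((l==i).astype('uint8'),cv2.RETR_EXTERNAL,cv2.CHAIN_APPROX_NONE)[0][0]
q=cv2.approxPolyDP(cs,6,True)[:,0];print(q)
X=[ray(p,*(a),.03) for a in q];X=np.array(X);print(X.round(4),X.mean(0))
print(np.linalg.norm(np.diff(np.vstack([X,X[:1]]),axis=0),axis=1))
e=np.diff(np.vstack([X,X[:1]]),axis=0);print(np.degrees(np.arctan2(e[:,1],e[:,0])))
s=r.read_state();t=np.array(s['ee_pos']);x,y,z,w=s['eef_rot']
from scipy.spatial.transform import Rotation as R
print(R.from_quat(s['eef_rot']).as_matrix().T@(X.mean(0)-t)*100,R.from_quat(s['eef_rot']).as_matrix().round(4))
E
```

```text
[ 216   15   73  141 9790] [253.69816139  83.70388151]
[[217  15]
 [223 154]
 [287 155]
 [288  15]]
[[0.5161 0.3887 0.03  ]
 [0.479  0.2727 0.03  ]
 [0.5391 0.2531 0.03  ]
 [0.5758 0.3703 0.03  ]] [0.52750833 0.32118576 0.03      ]
[0.1218094  0.0632397  0.12278226 0.06254902]
[-107.70510355  -18.0344945    72.61808883  162.85124553]
[ 9.76662174 -2.84964102 16.70469305] [[ 2.946e-01  9.556e-01  1.000e-04]
 [ 9.556e-01 -2.946e-01 -0.000e+00]
 [ 0.000e+00  1.000e-04 -1.000e+00]]
```

```bash
python3 -m jog '[[1.5,-0.5,0,0,0,0,-1],[2.3,-0.65,0,0,0,0,-1],[2.5,-0.7,0,0,0,0,-1],[2,-0.5,0,0,0,0,-1],[1.5,-0.5,0,0,0,0,-1],[0,0,0,0,0,0,-1],[0,0,2,0,0,0,-1],[0,0,2.5,0,0,0,-1],[0,0,2.5,0,0,0,-1],[0,0,1.5,0,0,0,-1],[0,0,0.8,0,0,0,-1],[0,0,0.3,0,0,0,-1],[0,0,0,0,0,0,-1],[0,0,0,0,0,0,-1],[0,0,0,0,0,0,-1]]'
python3 - <<'E'
from h import *
import cv2
p=r.camera('side');cv2.imwrite('pics/d10.png',cv2.resize(p['frame'][200:400,100:300,::-1],None,fx=3,fy=3))
p=r.camera('scene');cv2.imwrite('pics/s10.png',cv2.resize(p['frame'][80:230,350:500,::-1],None,fx=4,fy=4))
print(r.read_state()['ee_pos'])
E
```

```text
time: 41.88
ee_pos: [0.5278, 0.3217, 0.1016]
eef_rot: [0.805, 0.594, 0.0, 0.0]
ft_force: [-0.0, -0.3, -1.9]
width: 0.0279
[0.5277264  0.3216513  0.10134594]
```

View pics/d10.png

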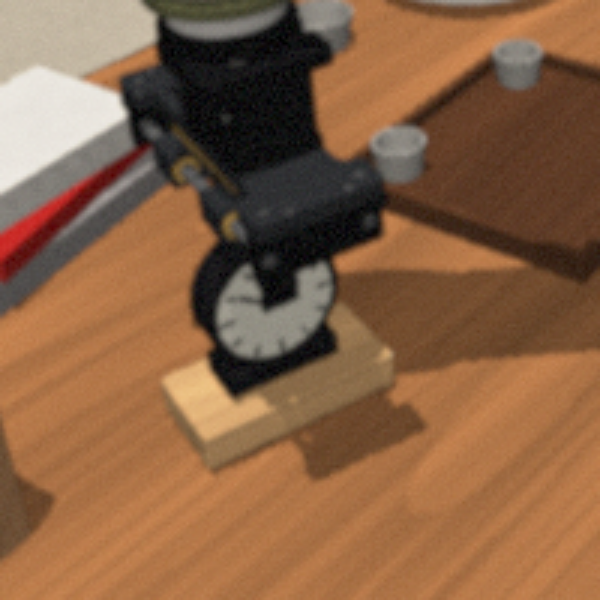

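View pics/s10.png

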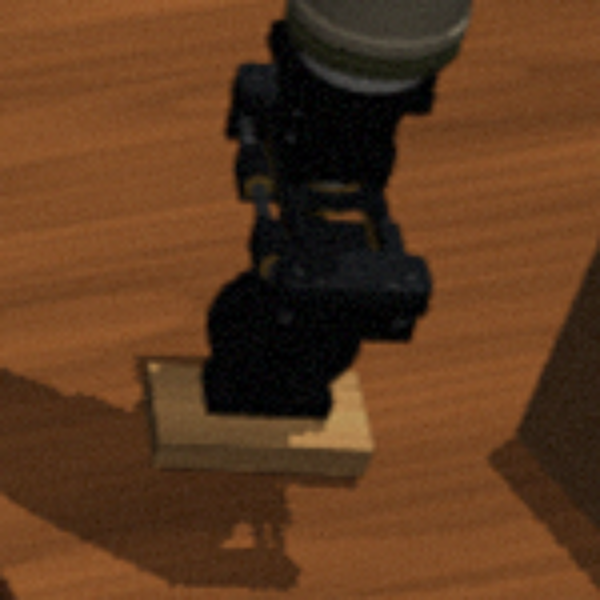

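The clock hovers about 4 mm over the plinth and looks central and parallel to it in both views. Lowering it.

```bash
python3 -m jog '[[0,0,0.2,0,0,0,-1],[0,0,0.2,0,0,0,-1],[0,0,0,0,0,0,-1],[0,0,0,0,0,0,-1]]'
```

```text
time: 42.48
ee_pos: [0.5276, 0.3217, 0.0972]
eef_rot: [0.805, 0.594, 0.0, -0.0]
ft_force: [-0.7, 0.2, 0.6]
width: 0.0276
```

```bash
python3 -m jog '[[0,0,0,0,0,0,0],[0,0,0,0,0,0,0.38],[0,0,0,0,0,0,0.38],[0,0,0,0,0,0,0.38],[0,0,-1.5,0,0,0,0.38],[0,0,-3,0,0,0,0.38],[0,0,-3,0,0,0,0.38],[0,0,-3,0,0,0,0.38],[0,0,-3,0,0,0,0.38],[-3,0,0,0,0,0,0.38],[-4,0,0,0,0,0,0.38],[-3.5,0,0,0,0,0,0.38],[0,0,0,0,0,0,0.38],[0,0,0,0,0,0,0.38],[0,0,0,0,0,0,0.38]]'
python3 - <<'E'
from h import *
import cv2
p=r.camera('wrist');cv2.imwrite('pics/w11.png',p['frame'][:,:,::-1])
cv2.imwrite('pics/w11z.png',cv2.resize(p['frame'][0:200,170:390,::-1],None,fx=3,fy=3,interpolation=cv2.INTER_CUBIC))
p=r.camera('side');cv2.imwrite('pics/d11.png',cv2.resize(p['frame'][230:380,130:280,::-1],None,fx=4,fy=4))
print(r.read_state()['joint_positions'])
E
```

```text
time: 44.35
ee_pos: [0.4966, 0.2224, 0.2323]
eef_rot: [0.804, 0.594, 0.0, -0.0]
ft_force: [0.2, 0.4, 0.6]
width: 0.06
[-0.43060963  0.15843433 -0.08230577  1.67721302  0.0132333   1.30657462
 -0.8134145 ]
```

View pics/w11z.png

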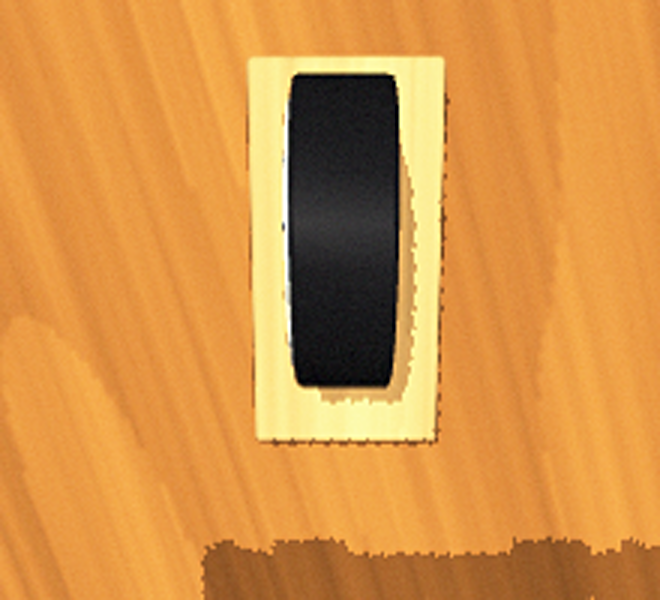

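View pics/d11.png

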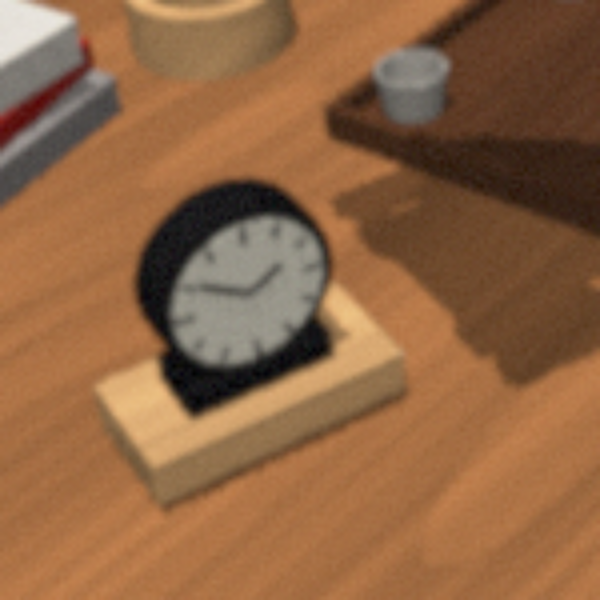

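```bash

python3 - <<'E'
from h import *
p=r.camera('wrist')
W=lambda u,v,z:ray(p,u/3+170,v/3,z)[:3]
pl=np.array([W(*q,.03) for q in [(250,57),(444,57),(438,440),(257,440)]]);c=pl.mean(0)
L,Rr=W(291,230,.126),W(399,230,.126);T,B=W(345,74,.084),W(343,387,.084)
R=__import__('scipy.spatial.transform',fromlist=['Rotation']).Rotation.from_quat(r.read_state()['eef_rot']).as_matrix()
print(c,np.linalg.norm(L-Rr),np.linalg.norm(T-B))
print('tool-frame offsets mm: thick',(R.T@((L+Rr)/2-c))[1]*1e3,'width',(R.T@((T+B)/2-c))[0]*1e3)
D=r.camera('side')
d=lambda u,v:ray(D,u/4+130,v/4+230,.03)
F=(d(197,413)+d(332,350))/2; P=np.array([d(*q) for q in [(97,388),(152,460),(405,357),(300,260)]])
print('side: foot front edge mid',R.T@(F-c)*1e3, 'plinth front mid',R.T@((P[1]+P[2])/2-c)*1e3)
E
```

```text
[0.52809445 0.31967172 0.03      ] 0.026934931085961587 0.08476253146788207
tool-frame offsets mm: thick -1.1739281617206225 width 1.9189075384973386
side: foot front edge mid [ 6.68797368e-01 -1.59149048e+01  3.99399039e-03] plinth front mid [ 2.41494652e+00 -3.57227266e+01  8.90705904e-03]
```

```bash
python3 -m jog '[[-3.9,2.3,0,0,0,0,0.38],[-3.9,2.3,0,0,0,0,0.38],[-3.9,2.3,0,0,0,0,0.38],[-3.9,2.3,0,0,0,0,0.38],[-3.9,2.3,0,0,0,0,0.38],[0,0,0,0,0,0.159,0.38],[0,0,0,0,0,0.159,0.38],[0,0,0,0,0,0.159,0.38],[0,0,0,0,0,0.159,0.38],[0,0,0,0,0,0.159,0.38],[0,0,0,0,0,0.159,0.38],[0,0,0,0,0,0.159,0.38],[0,0,0,0,0,0.159,0.38],[0,0,0,0,0,0,0.38],[0,0,0,0,0,0,0.38]]'
```

```text
time: 46.42
ee_pos: [0.5491, 0.0011, 0.232]
eef_rot: [1.0, 0.002, -0.0, 0.0]
ft_force: [0.5, 0.1, -0.9]
width: 0.0596
```

```bash
python3 -m jog '[[0.5,3.2,0,0,0,0,0.38],[0.5,3.3,0,0,0,0,0.38],[0.5,3.3,0,0,0,0,0.38],[0.5,3.3,0,0,0,0,0.38],[0.5,3.3,0,0,0,0,0.38],[0.5,3.3,0,0,0,0,0.38],[0.5,3.3,0,0,0,0,0.38],[0.5,3.3,0,0,0,0,0.38],[0.6,3.3,0,0,0,0,0.38],[0.6,3,0,0,0,-0.003,0.38],[0,0,0,0,0,0,0.38],[0,0,0,0,0,0,0.38],[0,0,0,0,0,0,0.38],[0,0,0,0,0,0,0.38]]'
python3 - <<'E'
from h import *
import cv2
p=r.camera('scene');cv2.imwrite('pics/s12.png',p['frame'][:,:,::-1])
p=r.camera('wrist');cv2.imwrite('pics/w12.png',p['frame'][:,:,::-1])
E
```

```text
time: 48.18
ee_pos: [0.6011, -0.3241, 0.2323]
eef_rot: [1.0, 0.002, 0.0, -0.0]
ft_force: [-0.6, 0.4, 0.1]
width: 0.06
```

View pics/s12.png

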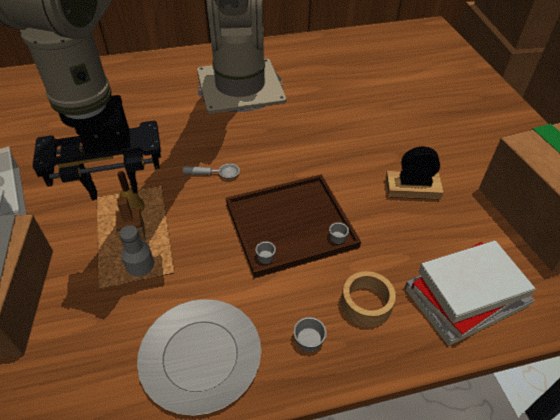

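View pics/w12.png

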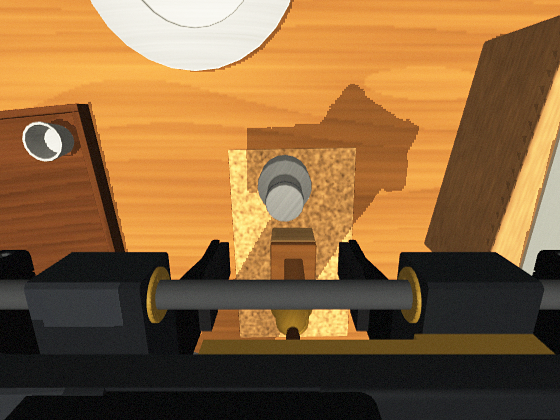

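The clock stands on the plinth at (418,175), all three things are on the mat, and the flask is at (285,190) in the wrist view as expected. Fetching the flask.

```bash
python3 -m jog '[[0,0,3,0,0,0,0.38],[0,0,3,0,0,0,0.38],[0,0,3,0,0,0,0.38],[0,0,2.6,0,0,0,0.38],[0,0,1.5,0,0,0,0.38],[0,0,1.5,0,0,0,0.38],[0,0,0,0,0,0,0.38],[0,0,0,0,0,0,0.38]]'
python3 -m jog '[[0,0,0,0,0,0,-0.1],[0,0,0,0,0,0,-1],[0,0,0,0,0,0,-1],[0,0,0,0,0,0,-1],[0,0,0,0,0,0,-1],[0,0,0,0,0,0,-1]]' 20
python3 -m jog '[[0,0,-0.5,0,0,0,-1],[0,0,-1.5,0,0,0,-1],[0,0,-2.5,0,0,0,-1],[0,0,-2.5,0,0,0,-1],[0,0,-2.5,0,0,0,-1],[0,0,-2.5,0,0,0,-1],[0,0,-2.5,0,0,0,-1],[0,0,0,0,0,0,-1],[0,0,0,0,0,0,-1]]'
```

```text
time: 49.28
ee_pos: [0.6013, -0.3253, 0.087]
eef_rot: [1.0, 0.001, 0.001, 0.0]
ft_force: [-0.1, 1.0, -0.3]
width: 0.0598
time: 50.02
ee_pos: [0.6009, -0.325, 0.0862]
eef_rot: [1.0, 0.001, 0.0, -0.0]
ft_force: [-1.0, 0.2, 2.5]
width: 0.0337
time: 51.15
ee_pos: [0.6005, -0.3248, 0.2302]
eef_rot: [1.0, 0.001, -0.0, -0.0]
ft_force: [0.3, 0.5, -3.8]
width: 0.0338
```

```bash
python3 -m jog '[[0.3,-1.5,0,0,0,0,-1],[0.3,-3,0,0,0,0,-1],[0.3,-3,0,0,0,0,-1],[0.3,-3,0,0,0,0,-1],[0.3,-3,0,0,0,0,-1],[0.3,-3,0,0,0,0,-1],[0.3,-3,0,0,0,0,-1],[0.3,-3,0,0,0,0,-1],[0.3,-3,0,0,0,0,-1],[0.3,-3,0,0,0,0,-1],[0,-3,0,0,0,0,-1],[0,-1.65,0,0,0,0,-1],[0,-1,0,0,0,0,-1],[0,0,0,0,0,0,-1],[0,0,0,0,0,0,-1],[0,0,0,0,0,0,-1]]'
python3 -m jog '[[0,0,2,0,0,0,-1],[0,0,3,0,0,0,-1],[0,0,3,0,0,0,-1],[0,0,2.5,0,0,0,-1],[0,0,1.5,0,0,0,-1],[0,0,1,0,0,0,-1],[0,0,0.5,0,0,0,-1],[0,0,0,0,0,0,-1],[0,0,0,0,0,0,-1]]'
```

```text
time: 53.15
ee_pos: [0.63, 0.0154, 0.2311]
eef_rot: [1.0, 0.0, 0.0, 0.0]
ft_force: [0.9, 0.8, -2.8]
width: 0.0335
time: 54.28
ee_pos: [0.6305, 0.0166, 0.0968]
eef_rot: [1.0, 0.001, 0.001, -0.0]
ft_force: [-0.4, -0.4, -3.5]
width: 0.0337
```

Needs +0.05 cm in x and 5.5 mm down.

```bash
python3 -m jog '[[0.05,0,0.25,0,0,0,-1],[0,0,0.2,0,0,0,-1],[0,0,0.1,0,0,0,-1],[0,0,0,0,0,0,-1],[0,0,0,0,0,0,-1]]'
```

```text
time: 54.9
ee_pos: [0.6308, 0.0166, 0.0912]
eef_rot: [1.0, 0.001, 0.0, -0.0]
ft_force: [-3.9, -0.4, 5.7]
width: 0.0336
```

```bash
python3 -m jog '[[0,0,0,0,0,0,-0.1],[0,0,0,0,0,0,0.2],[0,0,0,0,0,0,0.38],[0,0,0,0,0,0,0.38],[0,0,-1.5,0,0,0,0.38],[0,0,-3,0,0,0,0.38],[0,0,-3,0,0,0,0.38],[0,0,-3,0,0,0,0.38],[0,0,-2.5,0,0,0,0.38],[0,0,-1.2,0,0,0,0.38],[0,0,0,0,0,0,0.38]]'
python3 -m jog '[[-2,3.5,0,0,0,0,-0.1],[-2,3.5,0,0,0,0,-0.1],[-2,3.5,0,0,0,0,-0.1],[-2,3.5,0,0,0,0,-0.1],[-2,3.5,0,0,0,0,-0.1],[-2,3.5,0,0,0,0,-0.1],[-2,3.5,0,0,0,0,-0.1],[-2,3.5,0,0,0,0,-0.1],[-2,3.5,0,0,0,0,-0.1],[-2,3.7,0,0,0,0,-0.1],[0,0,0,0,0,0,-0.1],[0,0,0,0,0,0,-0.1],[0,0,0,0,0,0,-0.1]]'
python3 - <<'E'
from h import *
import cv2
p=r.camera('side');cv2.imwrite('pics/d13.png',p['frame'][:,:,::-1])
E
```

```text
time: 56.28
ee_pos: [0.6308, 0.0165, 0.2334]
eef_rot: [1.0, 0.001, 0.001, -0.0]
ft_force: [-0.0, -1.2, -0.5]
width: 0.0599
time: 57.9
ee_pos: [0.432, -0.3347, 0.2321]
eef_rot: [1.0, 0.002, -0.0, -0.0]
ft_force: [0.4, 0.7, 0.6]
width: 0.0395
```

View pics/d13.png

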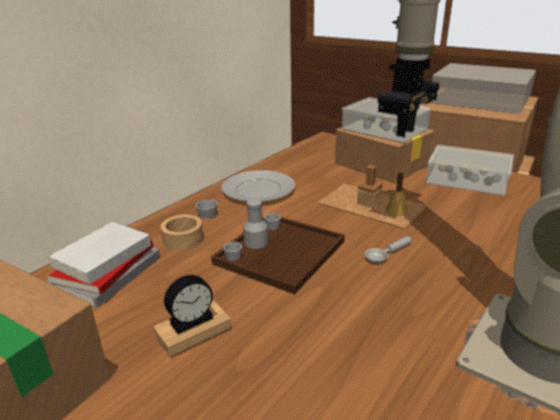

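The flask is back at (256,228) in the side view, matching its first image. Now the bell.

```bash
python3 -m jog '[[-0.05,0,3,0,0,0,-0.1],[0,0,3,0,0,0,-0.1],[0,0,3,0,0,0,-0.1],[0,0,2.6,0,0,0,-0.1],[0,0,1.5,0,0,0,-0.1],[0,0,1.4,0,0,0,-0.1],[0,0,0,0,0,0,-0.1],[0,0,0,0,0,0,-0.1]]'
python3 -m jog '[[0,0,0,0,0,0,-0.5],[0,0,0,0,0,0,-1],[0,0,0,0,0,0,-1],[0,0,0,0,0,0,-1],[0,0,0,0,0,0,-1],[0,0,0,0,0,0,-1]]' 20
python3 -m jog '[[0,0,-0.5,0,0,0,-1],[0,0,-1.5,0,0,0,-1],[0,0,-2.5,0,0,0,-1],[0,0,-2.5,0,0,0,-1],[0,0,-2.5,0,0,0,-1],[0,0,-2.5,0,0,0,-1],[0,0,-2.5,0,0,0,-1],[0,0,0,0,0,0,-1],[0,0,0,0,0,0,-1]]'
```

```text
time: 58.95
ee_pos: [0.4314, -0.3362, 0.0883]
eef_rot: [1.0, 0.001, 0.001, 0.0]
ft_force: [-0.5, -0.3, 0.5]
width: 0.0394
time: 59.7
ee_pos: [0.4311, -0.3358, 0.0877]
eef_rot: [1.0, 0.001, 0.0, -0.0]
ft_force: [-0.4, 1.7, 3.6]
width: 0.0155
time: 60.82
ee_pos: [0.4305, -0.3358, 0.2318]
eef_rot: [1.0, 0.001, -0.0, -0.0]
ft_force: [-0.0, 0.2, -3.0]
width: 0.015
```

```bash
python3 -m jog '[[0.5,-1.5,0,0,0,0,-1],[0.5,-3,0,0,0,0,-1],[0.5,-3,0,0,0,0,-1],[0.5,-3,0,0,0,0,-1],[0.5,-3,0,0,0,0,-1],[0.5,-3,0,0,0,0,-1],[0.5,-3,0,0,0,0,-1],[0.5,-3,0,0,0,0,-1],[0.5,-3,0,0,0,0,-1],[0.5,-3,0,0,0,0,-1],[0.5,-3,0,0,0,0,-1],[0.5,-3,0,0,0,0,-1],[0.5,-2,0,0,0,0,-1],[0.5,-1.1,0,0,0,0,-1],[0,0,0,0,0,0,-1],[0,0,0,0,0,0,-1],[0,0,0,0,0,0,-1]]'
python3 -m jog '[[0,0,2,0,0,0,-1],[0,0,3,0,0,0,-1],[0,0,3,0,0,0,-1],[0,0,2.5,0,0,0,-1],[0,0,1.5,0,0,0,-1],[0,0,1,0,0,0,-1],[0,0,0.5,0,0,0,-1],[0,0,0,0,0,0,-1],[0,0,0,0,0,0,-1]]'
```

```text
time: 62.95
ee_pos: [0.4999, 0.0393, 0.2326]
eef_rot: [1.0, 0.001, 0.0, 0.0]
ft_force: [0.2, -0.5, -2.4]
width: 0.0153
time: 64.08
ee_pos: [0.5004, 0.0403, 0.0982]
eef_rot: [1.0, 0.001, 0.001, -0.0]
ft_force: [0.0, 1.0, -2.3]
width: 0.0155
```

```bash
python3 -m jog '[[0.05,0,0.25,0,0,0,-1],[0,0,0.2,0,0,0,-1],[0,0,0.1,0,0,0,-1],[0,0,0,0,0,0,-1],[0,0,0,0,0,0,-1]]'
```

```text
time: 64.7
ee_pos: [0.5007, 0.0404, 0.0926]
eef_rot: [1.0, 0.001, 0.0, -0.0]
ft_force: [-2.1, 0.9, 5.3]
width: 0.0154
```

```bash
python3 -m jog '[[0,0,0,0,0,0,-0.6],[0,0,0,0,0,0,-0.3],[0,0,0,0,0,0,-0.1],[0,0,0,0,0,0,-0.1],[0,0,-1.5,0,0,0,-0.1],[0,0,-3,0,0,0,-0.1],[0,0,-3,0,0,0,-0.1],[0,0,-3,0,0,0,-0.1],[0,0,-2.5,0,0,0,-0.1],[0,0,-1,0,0,0,-0.1],[0,0,0,0,0,0,-0.1]]'
python3 -m jog '[[0.2,3.5,0,0,0,0,-0.1],[0.2,3.5,0,0,0,0,-0.1],[0.2,3.5,0,0,0,0,-0.1],[0.2,3.5,0,0,0,0,-0.1],[0.2,3.5,0,0,0,0,-0.1],[0.2,3.5,0,0,0,0,-0.1],[0.2,3.5,0,0,0,0,-0.1],[0,3.5,0,0,0,0,-0.1],[0,3.5,0,0,0,0,-0.1],[0,3.5,0,0,0,0,-0.1],[0,2.5,0,0,0,0,-0.1],[0,0,0,0,0,0,-0.1],[0,0,0,0,0,0,-0.1],[0,0,0,0,0,0,-0.1]]'
```

```text
time: 66.08
ee_pos: [0.5006, 0.0403, 0.2326]
eef_rot: [1.0, 0.001, 0.001, -0.0]
ft_force: [-0.5, -0.1, 0.0]
width: 0.0389
time: 67.82
ee_pos: [0.5157, -0.3335, 0.2318]
eef_rot: [1.0, 0.002, -0.0, -0.0]
ft_force: [0.1, -0.3, 0.2]
width: 0.0392
```

```bash
python3 -m jog '[[-0.05,0,3,0,0,0,-0.1],[0,0,3,0,0,0,-0.1],[0,0,3,0,0,0,-0.1],[0,0,2.6,0,0,0,-0.1],[0,0,1.5,0,0,0,-0.1],[0,0,1.4,0,0,0,-0.1],[0,0,0,0,0,0,-0.1],[0,0,0,0,0,0,-0.1]]'
python3 -m jog '[[0,0,0,0,0,0,-0.5],[0,0,0,0,0,0,-1],[0,0,0,0,0,0,-1],[0,0,0,0,0,0,-1],[0,0,0,0,0,0,-1],[0,0,0,0,0,0,-1]]' 20
python3 -m jog '[[0,0,-0.5,0,0,0,-1],[0,0,-1.5,0,0,0,-1],[0,0,-2.5,0,0,0,-1],[0,0,-2.5,0,0,0,-1],[0,0,-2.5,0,0,0,-1],[0,0,-2.5,0,0,0,-1],[0,0,-2.5,0,0,0,-1],[0,0,0,0,0,0,-1],[0,0,0,0,0,0,-1]]'
```

```text
time: 68.82
ee_pos: [0.5154, -0.335, 0.0879]
eef_rot: [1.0, 0.001, 0.001, 0.0]
ft_force: [-0.6, -1.3, -0.4]
width: 0.0394
time: 69.58
ee_pos: [0.5151, -0.3348, 0.0873]
eef_rot: [1.0, 0.001, 0.0, 0.0]
ft_force: [-0.8, -0.3, 4.7]
width: 0.0197
time: 70.7
ee_pos: [0.5145, -0.3345, 0.2312]
eef_rot: [1.0, 0.001, -0.0, -0.0]
ft_force: [-0.5, 0.3, -3.3]
width: 0.0199
```

```bash
python3 -m jog '[[-0.3,-1.5,0,0,0,0,-1],[-0.3,-3,0,0,0,0,-1],[-0.3,-3,0,0,0,0,-1],[-0.3,-3,0,0,0,0,-1],[0,-3,0,0,0,0,-1],[0,-3,0,0,0,0,-1],[0,-3,0,0,0,0,-1],[0,-3,0,0,0,0,-1],[0,-3,0,0,0,0,-1],[0,-2.3,0,0,0,0,-1],[0,-2,0,0,0,0,-1],[0,0,0,0,0,-0.13,-1],[0,0,0,0,0,-0.13,-1],[0,0,0,0,0,0,-1],[0,0,0,0,0,0,-1],[0,0,0,0,0,0,-1]]'
python3 -m jog '[[0,0,2,0,0,0,-1],[0,0,3,0,0,0,-1],[0,0,3,0,0,0,-1],[0,0,2.5,0,0,0,-1],[0,0,1.5,0,0,0,-1],[0,0,1,0,0,0,-1],[0,0,0.5,0,0,0,-1],[0,0,0,0,0,0,-1],[0,0,0,0,0,0,-1]]'
```

```text
time: 72.7
ee_pos: [0.502, -0.0367, 0.2319]
eef_rot: [0.992, 0.13, -0.0, -0.0]
ft_force: [0.5, 0.2, -2.7]
width: 0.0197
time: 73.82
ee_pos: [0.5026, -0.0368, 0.0977]
eef_rot: [0.991, 0.131, 0.001, 0.0]
ft_force: [0.1, -0.4, -2.2]
width: 0.0197
```

```bash
python3 -m jog '[[0,0,0.25,0,0,0,-1],[0,0,0.2,0,0,0,-1],[0,0,0.1,0,0,0,-1],[0,0,0,0,0,0,-1],[0,0,0,0,0,0,-1]]'
```

```text
time: 74.45
ee_pos: [0.5023, -0.0368, 0.0923]
eef_rot: [0.991, 0.131, 0.0, -0.0]
ft_force: [-3.3, -0.2, 7.0]
width: 0.02
```

Down. I'll release it, retreat, and check from about the same viewpoint as the earlier shot (TCP 0.4306, 0).

```bash
python3 -m jog '[[0,0,0,0,0,0,-0.6],[0,0,0,0,0,0,-0.3],[0,0,0,0,0,0,-0.1],[0,0,0,0,0,0,-0.1],[0,0,-1.5,0,0,0,-0.1],[0,0,-3,0,0,0,-0.1],[0,0,-3,0,0,0,-0.1],[0,0,-3,0,0,0,-0.1],[0,0,-2.5,0,0,0,-0.1],[0,0,-1.2,0,0,0,-0.1],[0,0,0,0,0,0.13,-0.1],[0,0,0,0,0,0.13,-0.1],[-3.5,-1.8,0,0,0,0,-0.1],[-3.6,-1.9,0,0,0,0,-0.1],[0,0,0,0,0,0,-0.1],[0,0,0,0,0,0,-0.1]]'
python3 - <<'E'
from h import *
import cv2
p=r.camera('wrist');cv2.imwrite('pics/w14z.png',cv2.resize(p['frame'][60:260,180:400,::-1],None,fx=3,fy=3,interpolation=cv2.INTER_CUBIC))
q=r.camera('side');cv2.imwrite('pics/d14.png',q['frame'][:,:,::-1])
q=r.camera('scene');cv2.imwrite('pics/s14.png',q['frame'][:,:,::-1])
E
```

```text
time: 76.45
ee_pos: [0.4314, -0.0002, 0.2338]
eef_rot: [1.0, 0.001, 0.0, 0.0]
ft_force: [0.9, 0.4, -0.1]
width: 0.0393
```

View pics/w14z.png

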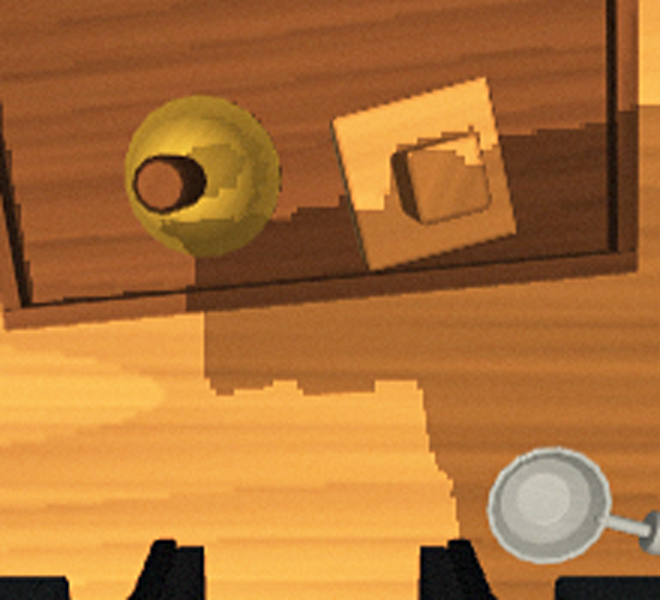

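View pics/d14.png

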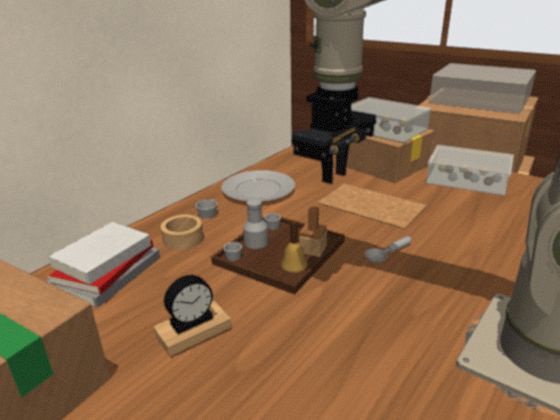

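View pics/s14.png

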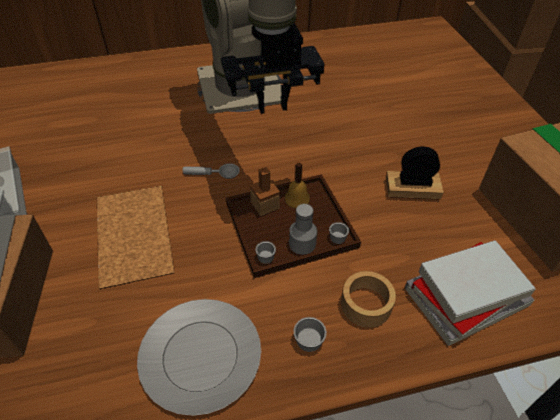

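The wrist picture matches the starting one to about 1 mm for the bell (160,182) and caddy (450,178). In the side view (255,225) and the scene view (303,230) the flask, cups and clock are where they should be. The gripper is clear, so I'll hand in.

```bash
python3 -c "
from bench import r
r.close_job();print(r.read_state()['time'])"
```

```text
the job is handed in; nothing more can be done
the job is handed in; nothing more can be done
```

The job is done and handed in at about 77 s of the 147 s allowed. The hand-in gives no verdict, so what follows rests on my own camera and force checks.

- **Clearing:** I moved the bell, caddy and flask one by one onto the cork mat. All three stood there upright together before I touched the clock.
- **Clock:** It stands upright on the plinth. The wrist camera put it about 1 mm off centre across and 2 mm along, and its width lay within about 1° of the plinth's long side.
- **Returning:** I put the flask, bell and caddy back on the tray by repeating the tool positions at which I had first gripped them. The last wrist picture shows the bell and caddy within about 1 mm of the starting one. I checked the flask only by eye in the scene and side views, and it looks unchanged.
- **Cups:** Both are where they were at the start, as far as the views show.

**Disagreement:** The cameras first disagreed by about 9 mm on the plinth's centre. I used a closer wrist measurement, which lay between the two. The checks after placing the clock agreed with it, and none of them failed.

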